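# Gauge two bushes and reject the tight one

## Robot

A 6-joint arm with a two-finger parallel gripper is mounted at the origin on the work surface. World frame = base frame: x ahead of the robot, y to its left, z up, the work surface at z = 0. Lengths are in m, angles in rad, forces in N, time in s.
With the tool pointing down it reaches from about 0.4 to 0.825 m from the base axis. Payload 7 kg.
Tool frame: the origin (TCP) lies on the front face of the gripper's body, between the roots of the fingers; the fingertips stand 66 mm ahead of it and the grasp point (between the pads) lies 47 mm ahead of it; x points along the fingers, z is the direction in which the jaws open and shut, and the axes are right-handed (so a half turn about x gives the same grasp; the last joint's range is limited). The gripper opens to 88 mm and grips with 3 to 60 N. Pads are 19 mm wide; open, the fingers measure 130 mm over their backs; the gripper's body (78 mm by 193 mm) begins 47 mm behind the grasp point.
Start: joints at [-0.847, 0.359, 0.012, 0, -1.224, -0.288], TCP at [0.285, -0.612, 0.292] pointing down, gripper open.
Joint ranges: [-3.07, 3.07], [-1.43, 2.12], [-1.02, 1.25], [-3.03, 1.67], [-3.05, -0], [-3.03, 3.03]. Speed limits (rad/s): [2.39, 2.39, 3.01, 3.14, 3.14, 3.14].

## Interface

Orientations are given as a unit quaternion [x, y, z, w].
In Python, from cell import r gives the robot as it stands. The module is installed in compiled form; this text tells all that it offers. Calls block until the motion is done:
- r.reach(position, orientation): joint-space move of the TCP to a pose.
- r.servo_line(position, orientation=None, rate=0.15): straight line of the TCP; orientation=None keeps the orientation; rate is the mean speed in m/s.
- r.move_j(angles): joint-space move.
- r.move_gripper(opening, grip_force=None): finger opening in m; grip_force is the grip in N (None keeps the last); returns when the fingers have stopped.
- r.pause(seconds).
- r.inverse_kinematics(position, orientation): joint angles nearest the present ones, or None.
- r.observe(): the state.
- r.get_image(name): name is "scene" or "top" or "wrist"; returns the picture (480x640x3 uint8, red, green, blue); there is no depth.
- r.calibration(name): a dict with "intrinsics" (3x3 intrinsics, pixels), "xyz" and "attitude" of the camera in the world. Camera axes: x right, y up, looking along -z (the intrinsics and any distortion apply to the point x, -y, -z); pixel columns grow to the right and rows downward; lengths in m; the calibration is good to about 2 mm. A picture is of the moment at which its call begins: read the wrist's pose just before it. calibration takes no time and is no camera call; for the wrist camera it gives the pose at the moment of the call.
A pose or a line that the arm cannot do raises r.Unreachable and nothing moves.
- r.finish_job(): hands the job in, once; it reports no verdict.
Trained networks look in the newest picture that a camera, given by its name, has taken for a name from the list of things; names that differ only in an ending like _2 or _b are one class to them, and where a whole thing is asked for, a point or a joint stands for the part that bears it (a point fixed in the world has none). Each returns a list of dicts, best first, with "conf" (0 to 1); they miss things now and then, are a little off and sometimes report something else, mostly with a low value. They report only what shows in the picture. A call takes as long as a camera call. They do not tell look-alikes from the thing itself.
- r.search_frame(camera, name): "extent" ([left, top, right, bottom] in pixels, round what is visible of it).
- r.regions_of(camera, name): "region" (480x640 bool, what is visible of it) and "extent" ([left, top, right, bottom] in pixels, round what is visible of it).
The state is a dict: "time_s": time; "joint_pos": joint angles; "joint_velocities": joint speeds; "joint_torque": joint torques, N m; "ee_pos": TCP position; "orientation": TCP orientation; "force": force on the tool from outside, world axes, zero at the start; "wrist_torque": the same for the moment, N m; "width": finger opening in m.
Only numpy, scipy, OpenCV 4.12 (cv2) and the standard library are available. Lean on these libraries where they do the work, as an engineer would, in place of code of your own. Each camera call takes 0.05 s, during which the arm holds its last target. There are 200 camera calls.

## Task

Try the plug gauge, gently, in both bushes in the nest plate: one lets it in right up to its shoulder, the other stops it about 10 mm down, where you press lightly and hold still for a moment to be sure. Finish with the gauge standing fully home in the bush that passes, still in its nest, and the other bush set down gently, upright, in the grey reject tray. Never force the gauge, and leave the V-block, the bearing race and the jar where they are.

Things in the scene. Friction and masses are not known exactly. Their poses are not given: they have to be found in the camera images.
- gauge_grip (a point): Plug gauge: steel plug 20 mm in diameter and 30 mm long with a 1.5 mm chamfered foot, under a ribbed aluminium handle 28 mm in diameter and 50 mm tall (80 mm in all, about 0.15 kg). It starts upright in a wooden stand, with the handle all above the stand. This point is the centre of the handle, 55 mm above the plug's foot and 25 mm above the shoulder (underside of the handle). z is its axis, up.
- gauge_tip (a point): Centre of the foot of the gauge's plug, on its axis; z up along the gauge.
- gauge: The same plug gauge; origin at the centre of the plug's foot, z up along its axis.
- stand: Wooden block 70 x 70 x 36 mm, fixed, with the loose 24 mm hole in which the gauge starts. Origin at the centre of its underside on the work surface.
- bush_a_center (a point): One of two ground steel bushes that look alike: a plain round sleeve, outside diameter 44 mm, 45 mm tall, about 0.4 kg, bore upright. At its top the bore is 21 mm wide for the first 10 mm in both bushes. In one of the two (not told which, and it changes place) it goes on at 21 mm right through; in the other it narrows to 18 mm, 10 mm below the top. This point is the bush's centre, half-way up. Grip it near its top: the nest plate's surface lies 18.5 mm below this centre.
- bush_b_center (a point): One of two ground steel bushes that look alike: a plain round sleeve, outside diameter 44 mm, 45 mm tall, about 0.4 kg, bore upright. At its top the bore is 21 mm wide for the first 10 mm in both bushes. In one of the two (not told which, and it changes place) it goes on at 21 mm right through; in the other it narrows to 18 mm, 10 mm below the top. This point is the bush's centre, half-way up. Grip it near its top: the nest plate's surface lies 18.5 mm below this centre.
- bush_a_mouth (a point): Centre of the bore's upper mouth of that bush, 22.5 mm above its centre. z up along the bore.
- bush_b_mouth (a point): Centre of the bore's upper mouth of that bush, 22.5 mm above its centre. z up along the bore.
- bush_a: The bush itself; origin at the centre of its underside, z up along the bore.
- bush_b: The bush itself; origin at the centre of its underside, z up along the bore.
- nest_left (a point): Centre of the floor of a round nest, 47 mm wide and 4 mm deep, in a fixed grey-painted plate 100 x 250 x 8 mm. The floor is 4 mm above the work surface. A bush stands in each nest; the nests are 140 mm apart along the plate's y. Axes are the plate's (z up).
- nest_right (a point): The same for the other nest of the plate.
- tray_in (a point): Reject tray: fixed open grey plastic tray, 150 x 150 mm outside, walls 4 mm thick and 28 mm high. This point is the centre of its inner floor, 4 mm above the work surface; x and y along its walls.
- tray: The same tray; origin at the centre of its underside.
- vblock: Bystander: loose steel V-block 60 x 50 x 42 mm; origin at the centre of its underside.
- race: Bystander: loose steel bearing race lying flat, 96 mm outside diameter, 22 mm high; origin at the centre of its underside.
- jar: Bystander: loose amber glass jar, 48 mm in diameter, 70 mm high; origin at the centre of its underside.
There are look-alikes about, which are no part of the job. Leave any blue or turquoise look-alike of the bush_b alone.

How it is judged:
On the way, in this order (a step that is already met when the one before it is completed fails the run):
1. the gauge is pressed into a bush that stops it about 10 mm down (6 to 14 mm), with more than 3 N between them, and is still there (((z of gauge_tip in the frame of bush_a_mouth between -0.014 and -0.006 m and horizontal distance between gauge_tip and bush_a_mouth below 0.003 m and contact force between gauge and bush_a above 3 N and linear speed of gauge below 0.006 m/s) or (z of gauge_tip in the frame of bush_b_mouth between -0.014 and -0.006 m and horizontal distance between gauge_tip and bush_b_mouth below 0.003 m and contact force between gauge and bush_b above 3 N and linear speed of gauge below 0.006 m/s))), for 0.1 s.
2. the gauge is fully home in a bush: its foot at least 27.5 mm below the mouth, within 3 mm of the axis, upright (((z of gauge_tip in the frame of bush_a_mouth below -0.0275 m and horizontal distance between gauge_tip and bush_a_mouth below 0.003 m and angle between gauge_tip's own z axis and vertical below 0.1 rad) or (z of gauge_tip in the frame of bush_b_mouth below -0.0275 m and horizontal distance between gauge_tip and bush_b_mouth below 0.003 m and angle between gauge_tip's own z axis and vertical below 0.1 rad))), for 0.2 s.
At the end, for the whole second after the job is handed in: Gauge upright in one bush, foot 27.5 mm or more below the mouth and within 3 mm of the axis; that bush stands in its nest (within 6 mm); the other bush stands upright on the reject tray's floor, its centre within 55 mm of the tray's in x and y; all at rest (((z of gauge_tip in the frame of bush_a_mouth below -0.0275 m and horizontal distance between gauge_tip and bush_a_mouth below 0.003 m and angle between gauge_tip's own z axis and vertical below 0.1 rad and (horizontal distance between bush_a_center and nest_left below 0.006 m or horizontal distance between bush_a_center and nest_right below 0.006 m) and height (world z) of bush_a_center below 0.03 m and angle between bush_a_center's own z axis and vertical below 0.06 rad and x of bush_b_center in the frame of tray_in between -0.055 and 0.055 m and y of bush_b_center in the frame of tray_in between -0.055 and 0.055 m and z of bush_b_center in the frame of tray_in below 0.028 m and angle between bush_b_center's own z axis and vertical below 0.12 rad and linear speed of bush_b below 0.02 m/s) or (z of gauge_tip in the frame of bush_b_mouth below -0.0275 m and horizontal distance between gauge_tip and bush_b_mouth below 0.003 m and angle between gauge_tip's own z axis and vertical below 0.1 rad and (horizontal distance between bush_b_center and nest_left below 0.006 m or horizontal distance between bush_b_center and nest_right below 0.006 m) and height (world z) of bush_b_center below 0.03 m and angle between bush_b_center's own z axis and vertical below 0.06 rad and x of bush_a_center in the frame of tray_in between -0.055 and 0.055 m and y of bush_a_center in the frame of tray_in between -0.055 and 0.055 m and z of bush_a_center in the frame of tray_in below 0.028 m and angle between bush_a_center's own z axis and vertical below 0.12 rad and linear speed of bush_a below 0.02 m/s)) and linear speed of gauge below 0.02 m/s); the robot touches nothing.
It fails at once if the gauge is forced: more than 40 N between the gauge and a bush (contact force between gauge and bush_a above 40 N or contact force between gauge and bush_b above 40 N).
It fails at once if a bush is dropped or thrown into the tray: faster than 0.5 m/s with its underside less than 30 mm above the tray's floor ((x of bush_a_center in the frame of tray_in between -0.075 and 0.075 m and y of bush_a_center in the frame of tray_in between -0.075 and 0.075 m and z of bush_a_center in the frame of tray_in below 0.0525 m and linear speed of bush_a above 0.5 m/s) or (x of bush_b_center in the frame of tray_in between -0.075 and 0.075 m and y of bush_b_center in the frame of tray_in between -0.075 and 0.075 m and z of bush_b_center in the frame of tray_in below 0.0525 m and linear speed of bush_b above 0.5 m/s)).
It fails at once if the V-block, the race or the jar is moved more than 15 mm (distance of any of vblock, race, jar from where it was at the start of the episode above 0.015 m).
It also fails if it takes over 72 s, if anything falls off the work surface, if the arm or the gripper's body presses on something with over 40 N, if the wrist force passes 120 N, or if a joint passes its speed limit or range.

## Working session

There is one attempt and no reset: what is moved stays moved. The work goes in short steps, each a Python script; the robot and the scene stay as the last script left them, time stands still between calls to the robot, and variables do not carry over. Pictures are saved under pics/ and viewed, on a budget of 10 in all, crops included, one or two more only if the job needs it, and the job is handed in when it is done.

```bash
mkdir -p pics; python3 - <<'E'
from cell import r
import cv2, numpy as np
for n in ("top","scene"):
    im=r.get_image(n); cv2.imwrite(f"pics/{n}0.png",im[...,::-1])
    c=r.calibration(n); print(n,{k:np.round(v,4).tolist() if not isinstance(v,str) else v for k,v in c.items()})
    for t in ("gauge","stand","bush_a","tray","nest_left","vblock","race","jar"):
        try: print(t,[(round(d["conf"],2),np.round(d["extent"]).astype(int).tolist()) for d in r.search_frame(n,t)])
        except Exception as e: print(t,repr(e))
o=r.observe(); print({k:np.round(v,3).tolist() for k,v in o.items()})
E
```

```text
top {'intrinsics': [[524.9339, 0.0, 311.6307], [0.0, 524.9339, 239.4765], [0.0, 0.0, 1.0]], 'xyz': [0.3493, 0.0125, 1.087], 'attitude': [0.0708, -0.0728, -0.6933, 0.7135]}
gauge [(0.68, [449, 236, 470, 253]), (0.65, [262, 278, 285, 298]), (0.45, [244, 246, 372, 318])]
stand [(0.96, [430, 232, 477, 271]), (0.34, [132, 229, 217, 311])]
bush_a [(0.91, [257, 340, 281, 363]), (0.9, [261, 278, 286, 302]), (0.78, [247, 206, 274, 229]), (0.76, [332, 264, 356, 288])]
tray [(0.62, [376, 136, 411, 172]), (0.58, [130, 229, 219, 309]), (0.17, [450, 240, 466, 259])]
nest_left [(0.81, [245, 249, 371, 316]), (0.29, [261, 280, 284, 297])]
vblock [(0.6, [376, 135, 411, 170]), (0.23, [450, 238, 464, 262])]
race [(0.63, [245, 127, 289, 177])]
jar [(0.77, [193, 142, 220, 169])]
scene {'intrinsics': [[450.2603, 0.0, 322.3241], [0.0, 450.2603, 241.9192], [0.0, 0.0, 1.0]], 'xyz': [1.0946, -0.0686, 0.7006], 'attitude': [0.2633, 0.2326, 0.6386, 0.6847]}
gauge [(0.77, [171, 242, 192, 272])]
stand [(0.8, [162, 247, 207, 296]), (0.31, [273, 210, 402, 271])]
bush_a [(0.96, [355, 173, 372, 199]), (0.81, [386, 264, 413, 298]), (0.77, [293, 220, 312, 253]), (0.62, [358, 211, 380, 242])]
tray [(0.68, [428, 205, 517, 270])]
nest_left [(0.93, [270, 208, 402, 270])]
vblock [(0.98, [223, 339, 271, 393])]
race [(0.78, [380, 332, 440, 391])]
jar []
{'time_s': 0.9, 'joint_pos': [-0.847, 0.359, 0.012, -0.0, -1.224, -0.288], 'joint_velocities': [-0.0, 0.0, 0.002, -0.001, 0.0, 0.0], 'joint_torque': [-0.0, -58.235, 29.33, 7.002, 0.012, -0.0], 'ee_pos': [0.285, -0.612, 0.292], 'orientation': [0.596, -0.38, -0.596, -0.38], 'force': [0.005, -0.506, 0.143], 'wrist_torque': [0.014, -0.035, -0.007], 'width': 0.088}
```

View pics/top0.png

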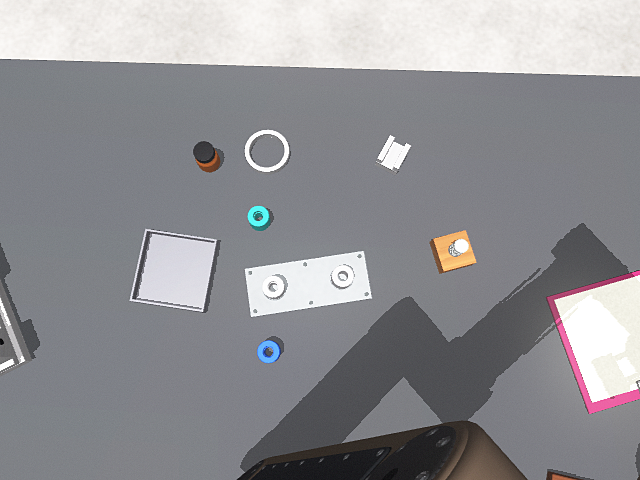

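View pics/scene0.png

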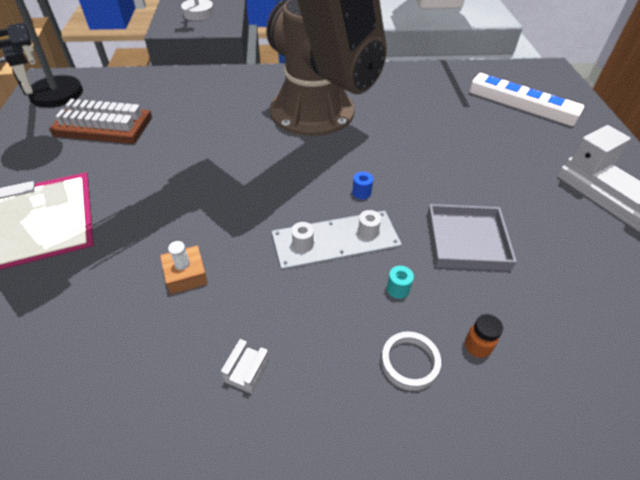

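The two grey bushes in the plate are at top px (273,287) and (343,276). The blue (268,351) and turquoise (259,217) ones are the look-alikes. The gauge is in its stand at (458,245), the tray at (175,270). Next I'll get coarse positions, then look with the wrist camera.

```bash
cat > h.py <<'E'
from cell import r
import cv2, numpy as np
from scipy.spatial.transform import Rotation as R
def ray(c,px):
    K=np.array(c["intrinsics"]); x=np.linalg.solve(K,[px[0],px[1],1.])
    return np.array(c["xyz"]), R.from_quat(c["attitude"]).apply([x[0],-x[1],-x[2]])
def plane(c,px,z):
    o,d=ray(c,px); return (o+d*(z-o[2])/d[2])
def proj(c,p):
    q=R.from_quat(c["attitude"]).inv().apply(np.array(p)-c["xyz"]); K=np.array(c["intrinsics"])
    return (K@[q[0],-q[1],-q[2]]/-q[2])[:2]
def down(a):  # jaws open along world angle a
    z=np.array([np.cos(a),np.sin(a),0]); x=np.array([0,0,-1.])
    return R.from_matrix(np.c_[x,np.cross(z,x),z]).as_quat()
def snap(n,f=None):
    c=r.calibration(n); im=r.get_image(n)
    if f: cv2.imwrite("pics/"+f,im[...,::-1])
    return c,im
E
python3 - <<'E'
from h import *
c=r.calibration("top")
for n,px,z in [("b1",(273,287),.049),("b2",(343,276),.049),("gauge top",(460,245),.086),("stand",(456,250),.036),("tray",(175,270),.004)]: print(n,plane(c,px,z).round(4))
P=[plane(c,p,.008)[:2] for p in [(246,268),(365,252),(371,299),(252,317)]]; print(np.round(P,4).tolist())
T=[plane(c,p,.028)[:2] for p in [(146,229),(220,240),(206,312),(130,301)]]; print(np.round(T,4).tolist())
w=r.calibration("wrist"); o=r.observe(); q=R.from_quat(o["orientation"])
print(np.array(w["intrinsics"]).round(1).tolist()); print("cam in tool",q.inv().apply(np.array(w["xyz"])-o["ee_pos"]).round(4), "look",q.inv().apply(R.from_quat(w["attitude"]).apply([0,0,-1])).round(3))
print("yaw now",q.as_matrix()[:,2].round(3))
E
```

```text
b1 [0.4651 0.0865 0.049 ]
b2 [ 0.4911 -0.0519  0.049 ]
gauge top [ 0.5534 -0.2763  0.086 ]
stand [ 0.5529 -0.2822  0.036 ]
tray [0.4997 0.2947 0.004 ]
[[0.5076, 0.1471], [0.5485, -0.0996], [0.4508, -0.1126], [0.4073, 0.1295]]
[[0.5799, 0.3551], [0.5612, 0.2011], [0.4135, 0.2197], [0.4311, 0.3736]]
[[412.1, 0.0, 317.4], [0.0, 412.1, 235.9], [0.0, 0.0, 1.0]]
cam in tool [-0.0916  0.0736  0.0003] look [ 0.962 -0.272  0.   ]
yaw now [-0.422  0.907  0.   ]
```

```bash
python3 - <<'E'
from h import *
q=down(1.75)
def look(p,h,f):
    r.reach([p[0],p[1],h],q); c,im=snap("wrist",f); return c
c=look((.553,-.279),.25,"wg.png"); print("stand",[(round(d["conf"],2),np.round(d["extent"],1).tolist()) for t in("gauge","stand") for d in r.search_frame("wrist",t)])
np.save("cg.npy",c,allow_pickle=True)
c=look((.491,-.052),.25,"wb2.png"); np.save("cb2.npy",c,allow_pickle=True)
print([(round(d["conf"],2),np.round(d["extent"],1).tolist()) for d in r.search_frame("wrist","bush_a")], proj(c,(.4911,-.0519,.049)))
c=look((.465,.0865),.25,"wb1.png"); np.save("cb1.npy",c,allow_pickle=True)
print([(round(d["conf"],2),np.round(d["extent"],1).tolist()) for d in r.search_frame("wrist","bush_a")], proj(c,(.4651,.0865,.049)))
c=look((.4997,.2947),.25,"wt.png"); np.save("ct.npy",c,allow_pickle=True)
print(r.observe()["joint_pos"],r.observe()["time_s"])
a,b=[cv2.imread(f"pics/{f}.png") for f in("wg","wb2")]; c,d=[cv2.imread(f"pics/{f}.png") for f in("wb1","wt")]
cv2.imwrite("pics/m1.png",cv2.resize(np.vstack([np.hstack([a,b]),np.hstack([c,d])]),(800,600),interpolation=cv2.INTER_AREA))
E
```

```text
stand [(0.9, [301.9, 206.5, 340.4, 259.5]), (0.27, [268.1, 162.7, 371.9, 266.2]), (0.59, [267.6, 164.9, 370.6, 263.6])]
[(0.86, [464.3, 186.9, 540.6, 252.4]), (0.68, [509.8, 5.1, 606.8, 85.3]), (0.57, [290.5, 184.2, 352.8, 255.3])] [318.01749805 223.27749192]
[(0.85, [99.7, 184.6, 181.2, 252.5]), (0.82, [290.9, 186.7, 348.7, 255.0]), (0.66, [330.1, 7.4, 393.8, 84.5]), (0.62, [306.1, 357.5, 358.1, 393.3])] [317.12010662 223.89092972]
[ 8.68713900e-01  2.35177756e-01 -2.63168915e-01 -1.07704198e-05
 -1.07307044e+00 -2.26119261e+00] 5.2833
```

View pics/m1.png

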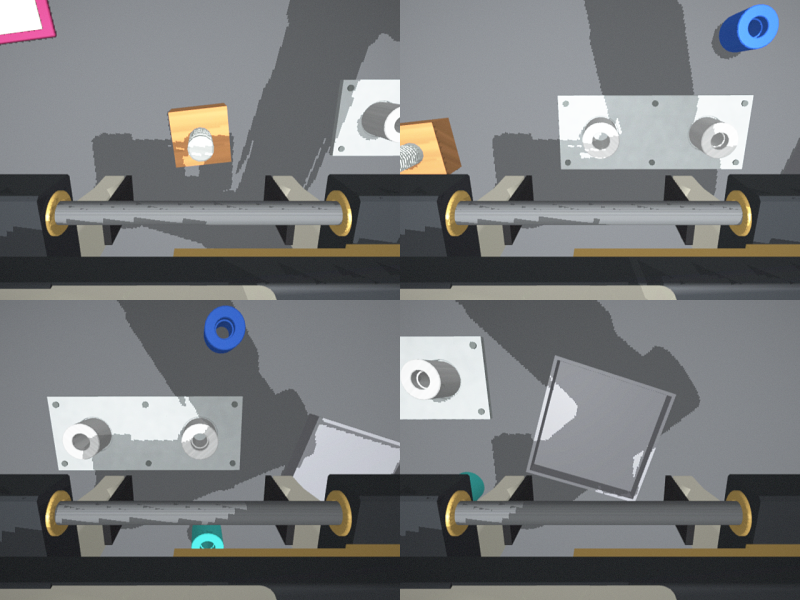

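The stand and gauge are at about px (320,235) in the wrist view, and both grey bushes, still in their nests, are clear. The blue and turquoise sleeves are off the plate. Now I'll refine by fitting the rim circles.

```bash
cat >> h.py <<'E'
from scipy.ndimage import map_coordinates
from scipy.optimize import minimize
th=np.linspace(0,2*np.pi,180,endpoint=False)
def projN(c,P):
    q=R.from_quat(c["attitude"]).inv().apply(P-np.array(c["xyz"])); K=np.array(c["intrinsics"])
    v=np.c_[q[:,0],-q[:,1],-q[:,2]]@K.T; return v[:,:2]/v[:,2:]
def circ(x,y,z,rad): return np.c_[x+rad*np.cos(th),y+rad*np.sin(th),np.full_like(th,z)]
def rim(views,x0,z,rads,span=.010):
    g=[(c,cv2.GaussianBlur(im.mean(2).astype(np.float32),(0,0),1.)) for c,im in views]
    def cost(p):
        s=0
        for c,G in g:
            for rad in rads:
                a=projN(c,circ(p[0],p[1],z,rad-.0007));b=projN(c,circ(p[0],p[1],z,rad+.0007))
                d=map_coordinates(G,b[:,::-1].T,order=1)-map_coordinates(G,a[:,::-1].T,order=1)
                s-=np.minimum(abs(d),15).mean()
        return s
    gr=np.arange(-span,span+1e-9,.001)
    p=min(((cost((x0[0]+i,x0[1]+j)),x0[0]+i,x0[1]+j) for i in gr for j in gr))
    m=minimize(cost,p[1:],method="Nelder-Mead",options=dict(initial_simplex=np.array(p[1:])+[[0,0],[.0007,0],[0,.0007]],xatol=2e-5))
    return m.x,m.fun
E
cat > fit.py <<'E'
from h import *
L=lambda n,f:(np.load(n,allow_pickle=True).item(),cv2.imread("pics/"+f)[...,::-1])
g,b1,b2=L("cg.npy","wg.png"),L("cb1.npy","wb1.png"),L("cb2.npy","wb2.png")
def ov(v,p,z,rads,name=None):
    c,im=v; u=proj(c,(*p,z)); x0,y0=int(u[0])-50,int(u[1])-45
    k=cv2.resize(im[y0:y0+75+15,x0:x0+100],None,fx=4,fy=4,interpolation=cv2.INTER_CUBIC).copy()
    for rad in rads: cv2.polylines(k,[np.int32((projN(c,circ(*p,z,rad))-[x0,y0]+.5)*4)],True,(255,0,0),1)
    return k
A,f=rim([b1],(.465,.0865),.049,(.022,.0105)); A2,f2=rim([b2],(.465,.0865),.049,(.022,.0105)); print("b1",A,f,A2,f2)
B,f=rim([b2],(.491,-.052),.049,(.022,.0105)); B2,f2=rim([b1],(.491,-.052),.049,(.022,.0105)); print("b2",B,f,B2,f2, np.hypot(*(A-B)))
best=[]
for z in np.arange(.08,.098,.002):
    G,f=rim([g],(.5534,-.2763),z,(.014,)); best.append((f,z,*G)); print(z.round(3),G.round(4),round(f,2))
f,z,*G=min(best)
cv2.imwrite("pics/fit.png",np.vstack([np.hstack([ov(b1,A,.049,(.022,.0105)),ov(b2,B,.049,(.022,.0105))])])[...,::-1])
k=ov(g,G,z,(.014,)); cv2.imwrite("pics/fit.png",np.hstack([cv2.resize(x,(266,240)) for x in (ov(b1,A,.049,(.022,.0105)),ov(b2,B,.049,(.022,.0105)),k)])[...,::-1])
E
python3 fit.py
```

```text
b1 [0.46632634 0.08819578] -27.81927490234375 [0.46641984 0.08732696] -25.96552085876465
b2 [ 0.4920778  -0.05021417] -27.202701568603516 [ 0.49080741 -0.04821236] -25.88383674621582 0.14078512942824092
0.08 [ 0.5524 -0.2765] -14.52
0.082 [ 0.5533 -0.2773] -14.48
0.084 [ 0.5505 -0.2779] -14.64
0.086 [ 0.551 -0.277] -14.54
0.088 [ 0.5495 -0.2782] -14.87
0.09 [ 0.5491 -0.2783] -14.87
0.092 [ 0.5486 -0.2785] -14.88
0.094 [ 0.5482 -0.2785] -14.87
0.096 [ 0.5478 -0.2784] -14.86
```

View pics/fit.png

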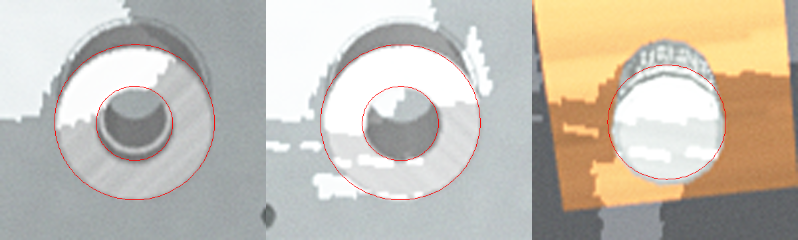

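Bush rims fit well; the left one (bush at y=+0.088) seems to show a ledge inside its bore, so I'll try it first. The gauge-top fit is about 2 px high, so I'll take two more views with a baseline.

```bash
python3 - <<'E'
from h import *
q=down(1.75); V=[]
for p in [(.556,-.277,.20),(.62,-.277,.22)]:
    r.reach(p,q); V.append(snap("wrist"))
import pickle; pickle.dump(V,open("V.pkl","wb"))
for z in np.arange(.078,.099,.002):
    o=[rim([v],(.551,-.277),z,(.014,),.008) for v in V]; b,f=rim(V,(.551,-.277),z,(.014,),.008)
    print(z.round(3),[(x[0].round(4),round(x[1],1)) for x in o],b.round(4),round(f,2))
b,f=rim(V,(.551,-.277),.086,(.014,),.008); out=[]
for c,im in V:
    u=proj(c,(*b,.086)); x0,y0=int(u[0])-50,int(u[1])-50
    k=cv2.resize(im[max(y0,0):y0+100,x0:x0+100],None,fx=4,fy=4,interpolation=cv2.INTER_CUBIC)
    cv2.polylines(k,[np.int32((projN(c,circ(*b,.086,.014))-[x0,max(y0,0)]+.5)*4)],True,(255,0,0),1); out.append(cv2.resize(k,(400,400)))
cv2.imwrite("pics/g2.png",np.hstack(out)[...,::-1])
E
```

```text
0.078 [(array([ 0.5552, -0.2764]), np.float64(-14.9)), (array([ 0.553, -0.277]), np.float64(-15.0))] [ 0.5541 -0.2765] -28.53
0.08 [(array([ 0.554 , -0.2773]), np.float64(-14.9)), (array([ 0.553, -0.277]), np.float64(-15.0))] [ 0.554  -0.2771] -29.85
0.082 [(array([ 0.5537, -0.277 ]), np.float64(-14.9)), (array([ 0.553, -0.277]), np.float64(-15.0))] [ 0.5537 -0.277 ] -29.88
0.084 [(array([ 0.553 , -0.2773]), np.float64(-14.9)), (array([ 0.553, -0.277]), np.float64(-15.0))] [ 0.553  -0.2773] -29.86
0.086 [(array([ 0.5525, -0.2775]), np.float64(-14.8)), (array([ 0.5535, -0.2774]), np.float64(-15.0))] [ 0.5528 -0.2774] -29.8
0.088 [(array([ 0.5522, -0.2777]), np.float64(-14.8)), (array([ 0.5534, -0.2775]), np.float64(-15.0))] [ 0.5527 -0.2773] -29.21
0.09 [(array([ 0.5501, -0.2777]), np.float64(-14.6)), (array([ 0.5533, -0.2774]), np.float64(-15.0))] [ 0.5527 -0.2774] -26.99
0.092 [(array([ 0.5496, -0.2777]), np.float64(-14.6)), (array([ 0.5532, -0.2775]), np.float64(-14.9))] [ 0.5514 -0.2773] -23.64
0.094 [(array([ 0.5492, -0.2779]), np.float64(-14.6)), (array([ 0.5531, -0.2779]), np.float64(-14.7))] [ 0.5531 -0.2779] -21.9
0.096 [(array([ 0.5487, -0.278 ]), np.float64(-14.4)), (array([ 0.5531, -0.2779]), np.float64(-14.3))] [ 0.5531 -0.2779] -21.46
0.098 [(array([ 0.548 , -0.2782]), np.float64(-14.0)), (array([ 0.5532, -0.2781]), np.float64(-13.4))] [ 0.5532 -0.2781] -20.31
```

View pics/g2.png

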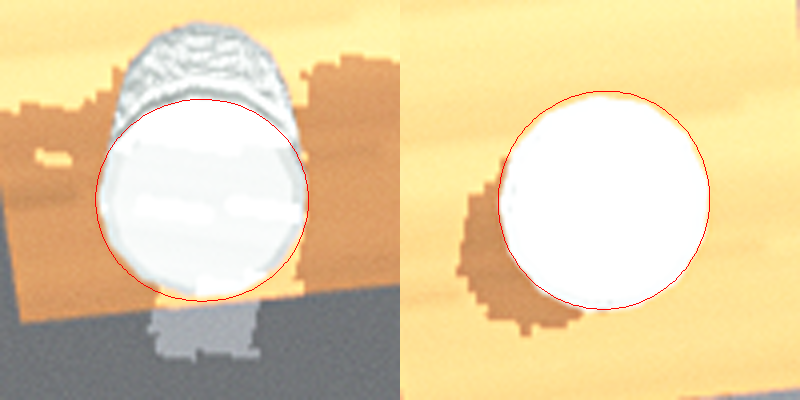

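```bash
cat >> h.py <<'E'
def fz(): 
    r.pause(.04); return np.array(r.observe()["force"])
def descend(x,y,z0,z1,step,lim,f0,q=None,rate=.03):
    """steps down from z0 until the force rise passes lim or z1 is reached"""
    z=z0; log=[]
    while z>z1:
        z=max(z-step,z1); r.servo_line([x,y,z],q,rate=rate); f=fz()-f0; log.append((round(z*1e3,2),*f.round(1)))
        if f[2]>lim or np.hypot(f[0],f[1])>10: break
    return z,log
E
python3 - <<'E'
from h import *
q=down(1.75); x,y=.5533,-.2774
r.move_gripper(.06)
r.reach([x,y,.16],q); r.servo_line([x,y,.111],rate=.1); print(r.observe()["force"])
r.move_gripper(.02,25); o=r.observe(); print("w",o["width"],o["force"])
r.servo_line([x,y,.19],rate=.1); r.pause(.1); o=r.observe(); print(o["width"],o["force"],o["ee_pos"])
r.reach([.4663,.0880,.19],q); r.servo_line([.4663,.0880,.165],rate=.1);r.pause(.2)
f0=fz(); print("f0",f0,r.observe()["time_s"]); np.save("f0.npy",f0)
c,im=snap("wrist","hold.png")
E
```

```text
[-0.12177189 -0.11047121 -0.12752703]
w 0.027874366482988154 [-0.80323612  0.45404798  1.67992585]
0.02738041383035964 [ 0.02720863 -0.33056703 -2.20057696] [ 0.55284407 -0.27725708  0.18903752]
f0 [-0.32825166 -0.33649142 -1.569897  ] 13.3417
```

View pics/hold.png

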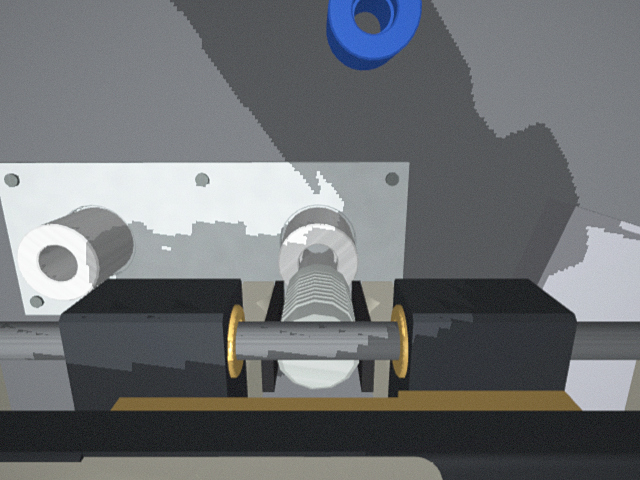

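The gauge (1.5 N) hangs upright in the jaws, its plug foot just over the bush mouth at about (318,250). Going down in steps.

```bash
python3 - <<'E'
from h import *
f0=np.load("f0.npy"); x,y=.4663,.0880
r.servo_line([x,y,.157],rate=.05)
z,l=descend(x,y,.157,.136,.001,4,f0)
for k in l: print(k)
print(r.observe()["time_s"],r.observe()["ee_pos"])
E
```

```text
(156.0, np.float64(-0.3), np.float64(-0.6), np.float64(0.3))
(155.0, np.float64(0.3), np.float64(1.1), np.float64(-0.4))
(154.0, np.float64(0.2), np.float64(0.8), np.float64(-0.5))
(153.0, np.float64(0.6), np.float64(-0.1), np.float64(-0.4))
(152.0, np.float64(2.0), np.float64(1.1), np.float64(-0.8))
(151.0, np.float64(1.9), np.float64(1.4), np.float64(-0.9))
(150.0, np.float64(1.9), np.float64(1.5), np.float64(0.4))
(149.0, np.float64(2.4), np.float64(1.0), np.float64(0.4))
(148.0, np.float64(1.9), np.float64(0.7), np.float64(-0.6))
(147.0, np.float64(2.7), np.float64(1.0), np.float64(0.7))
(146.0, np.float64(3.1), np.float64(1.4), np.float64(1.4))
(145.0, np.float64(2.1), np.float64(1.6), np.float64(-0.6))
(144.0, np.float64(2.6), np.float64(1.8), np.float64(0.4))
(143.0, np.float64(3.3), np.float64(0.7), np.float64(3.1))
(142.0, np.float64(1.7), np.float64(0.8), np.float64(8.9))
18.075 [0.46697974 0.08828158 0.14274175]
```

It stops at about 10–11 mm with 9 N, so this is the reject bush. I'll hold, then go to the other one.

```bash
python3 - <<'E'
from h import *
f0=np.load("f0.npy"); q=down(1.75)
r.pause(.5); print("hold",(fz()-f0).round(1),r.observe()["ee_pos"])
r.servo_line([.4665,.0880,.165],rate=.05); r.servo_line([.4665,.0880,.19],rate=.1); 
x,y=.4926,-.0500
r.reach([x,y,.19],q); r.servo_line([x,y,.160],rate=.08); r.pause(.2); f0=fz(); print(f0,r.observe()["width"]); r.servo_line([x,y,.156],rate=.05)
z,l=descend(x,y,.156,.1215,.0015,5,f0)
for k in l: print(*k)
o=r.observe(); print(o["time_s"],o["ee_pos"])
E
```

```text
hold [1.7 1.7 9.4] [0.46699046 0.08828566 0.14274681]
[-0.24792506 -0.84831062 -1.81911243] 0.027673810982796653
154.5 0.6 1.1 -0.1
153.0 0.3 0.4 0.6
151.5 -0.8 1.4 -0.4
150.0 0.7 0.7 0.8
148.5 1.1 0.2 -0.4
147.0 1.2 -0.3 -0.0
145.5 -0.5 0.9 -0.6
144.0 0.3 0.1 0.9
142.5 0.3 1.9 -0.3
141.0 -0.4 1.5 -1.3
139.5 1.7 0.9 0.3
138.0 -0.3 -0.0 -0.3
136.5 -0.4 0.1 0.8
135.0 0.1 0.7 0.1
133.5 -0.2 1.2 0.2
132.0 0.2 1.0 -0.0
130.5 0.5 1.1 0.1
129.0 1.0 0.3 -0.1
127.5 -0.1 0.9 0.7
126.0 0.2 1.7 0.4
124.5 -0.8 1.2 0.2
123.0 -3.9 1.2 11.7
27.675 [ 0.49293489 -0.05000081  0.1240602 ]
```

It passed, with the shoulder seated 19.5 mm below the other bush's stop height. Release it and check, then take the reject bush.

```bash
python3 - <<'E'
from h import *
q=down(1.75)
r.servo_line([.4929,-.05,.1235],rate=.03); r.move_gripper(.05); p=r.observe()["ee_pos"]
r.servo_line([.4929,-.05,.20],rate=.12)
r.reach([.47,.02,.25],q); V=snap("wrist","home.png")
c=np.load("ct.npy",allow_pickle=True).item()
T=[plane(c,(u*1.6,v*1.6),.028)[:2] for u,v in [(156,56),(275,94),(236,200),(128,170)]]; print(np.round(T,3).tolist(),np.mean(T,0))
b,f=rim([V],(.4665,.088),.049,(.022,.0105)); print("b1",b,f)
for z in (.097,.099,.101): print(z,rim([V],(.492,-.05),z,(.014,)))
print(r.observe()["time_s"])
E
```

```text
[[0.416, 0.23], [0.433, 0.375], [0.577, 0.36], [0.56, 0.213]] [0.49653677 0.29443273]
b1 [0.46636744 0.08749341] -26.90169906616211
0.097 (array([ 0.4926101 , -0.04972033]), np.float64(-14.345532417297363))
0.099 (array([ 0.49188441, -0.04919956]), np.float64(-14.021199226379395))
0.101 (array([ 0.48922044, -0.04767488]), np.float64(-13.58215045928955))
29.8417
```

View pics/home.png

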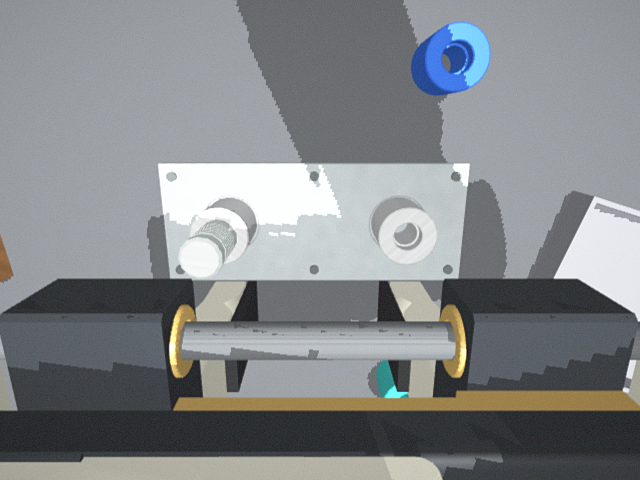

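The gauge stands home, handle top at (205,255); the reject bush is at (407,235). Picking it up.

```bash
python3 - <<'E'
from h import *
q=down(1.75); x,y=.4665,.0877
r.move_gripper(.07)
r.reach([x,y,.15],q); r.pause(.1); f0=fz(); r.servo_line([x,y,.083],rate=.08); print((fz()-f0).round(1))
r.move_gripper(.035,50); o=r.observe(); print("w",o["width"],(fz()-f0).round(1))
r.servo_line([x,y,.095],rate=.04); r.servo_line([x,y,.16],rate=.1); r.pause(.2); o=r.observe(); print("w",o["width"],(fz()-f0).round(1))
tx,ty=.4965,.291; qt=down(1.45)
r.reach([tx,ty,.16],qt); r.servo_line([tx,ty,.092],rate=.07); r.pause(.1); f1=fz()
z,l=descend(tx,ty,.092,.0795,.001,3,f1)
for k in l[-4:]: print(*k)
o=r.observe(); print(o["time_s"],o["ee_pos"],o["width"])
E
```

```text
[-0.3  0.7 -0.2]
w 0.044116857499829014 [-2.6  0.2  1.2]
w 0.044203988903248455 [-0.7 -1.4 -4. ]
85.0 -0.4 0.9 -1.3
84.0 0.3 0.7 -0.9
83.0 -0.9 0.1 2.7
82.0 -3.9 -1.1 12.6
39.2667 [0.49662776 0.29111139 0.08317231] 0.0443135536710657
```

Bush weight was felt (4 N), and it touched the floor at the expected height. Release, back off and check.

```bash
python3 - <<'E'
from h import *
x,y=.4965,.291
r.servo_line([x,y,.083],rate=.02); r.move_gripper(.066); r.servo_line([x,y,.17],rate=.1)
r.reach([.48,.16,.30],down(1.6)); r.pause(.3)
V=snap("wrist","end.png"); print("bush",rim([V],(x,y),.049,(.022,.0105)))
for z in (.097,.099): print(z,rim([V],(.492,-.05),z,(.014,)))
T=snap("top","endtop.png")
cv2.imwrite("pics/end2.png",cv2.resize(np.hstack([V[1],T[1]])[...,::-1],(800,300),interpolation=cv2.INTER_AREA))
o=r.observe(); print(o["time_s"],o["force"])
E
```

```text
bush (array([0.49684329, 0.29088961]), np.float64(-29.90013885498047))
0.097 (array([ 0.492, -0.05 ]), np.float64(-15.0))
0.099 (array([ 0.491, -0.048]), np.float64(-15.0))
42.325 [-0.73466988  0.0277184   0.36894762]
```

View pics/end2.png

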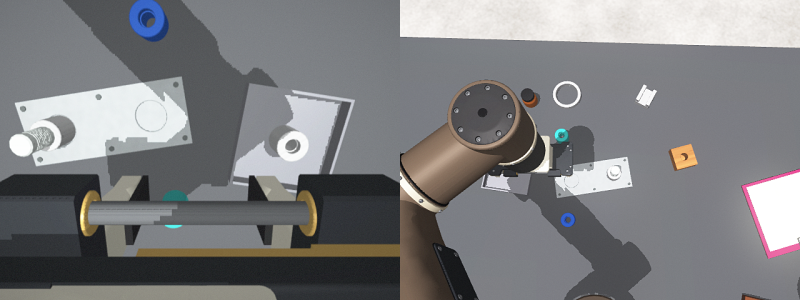

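The gauge stands in the right-hand bush (25,140) and the reject bush is upright in the tray (292,145). The race, jar and V-block look undisturbed and the gripper is clear. Handing in.

```bash
python3 -c "
from cell import r
r.finish_job()"
```

```text
the job is handed in; nothing more can be done
```

The job is done and handed in at about 42 s of the 72 s allowed; no verdict is reported, so success rests on my own checks below.

- **Reject bush (left, y≈+0.088 m):** it stopped the gauge about 10–11 mm down. I pressed at about 9 N and held still for 0.5 s.
- **Passing bush (right, y≈−0.050 m):** it let the gauge in to its shoulder. The final contact read about 12 N, roughly 19 mm below the first bush's stop height against 20 mm expected. I released the gauge there.
- **Reject tray:** I set the reject bush down slowly, with about 12 N of contact at the expected floor height. It stands upright at (0.497, 0.291), within a few millimetres of the estimated tray centre.

The last pictures show the gauge upright in the right-hand bush in its nest. The V-block, race and jar look where they were, and the gripper is clear of everything.

The last fit of the gauge's top was saturated by glare, so it only gives the gauge's position to about 2 mm. Final depth therefore rests on the force and arm-height readings, not on a picture. The two tray-centre estimates differed by about 7 mm in y, well inside the 55 mm tolerance.

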